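Strawberry jar from the counter case

ROBOT

A 6-joint arm with a two-finger parallel gripper is mounted at the origin on the work surface. World frame = base frame: x ahead of the robot, y to its left, z up, the work surface at z = 0. Lengths are in m, angles in degrees, forces in N, time in s.
With the tool pointing down it reaches from about 0.425 to 0.95 m from the base axis. Payload 14.7 kg.
Tool frame: the origin (TCP) lies on the centre line of the jaws, within the pads' length; the fingertips stand 17 mm ahead of it and the grasp point (between the pads) lies 2 mm behind it (ctrl.nose_length is the distance from the TCP to the fingertips, in m); z points along the fingers, y is the line along which they close (so a half turn about z gives the same grasp; the last joint's range is limited). The gripper opens to 85 mm and grips with 20 to 120 N. Pads are 22 mm wide; open, the fingers measure 114 mm over their backs; the gripper's body (76 mm by 85 mm) begins 54 mm behind the grasp point. The pads swing forward as they close: fully open they stand 13 mm farther back than shut.
Start: joints at [62.762, 27.513, 91.461, -0, 61.026, -2.67], TCP at [0.27, 0.591, 0.248] pointing down, gripper open.
Joint ranges: [-157.49, 157.49], [-46.99, 117.5], [13.45, 153.17], [-89.5, 269.5], [5.16, 153.95], [-167.48, 167.48]. Speed limits (degrees/s): [108.29, 108.29, 136.94, 172.46, 172.46, 172.46].

INTERFACE

Orientations are given as [roll, pitch, yaw] about the fixed x, y, z axes, in that order (R = Rz(yaw) Ry(pitch) Rx(roll)).
In Python, from cell import sense, eyes, ticket, ctrl gives the robot as it stands.
- The arm moves only by the tool carry_out, never from a script. Its argument "series" is text: rows parted by semicolons, each of 7 numbers parted by spaces: the closure, from 0 (fully open) to 1 (shut), then the shift along the tool's x, y, z scaled (see below), then the turn, a rotation vector about the tool's x, y, z scaled (see below). In form: grip tx ty tz ax ay az; .... A call has 1 to 12 rows; each row shifts and turns the commanded pose from where the row before left it, along the tool's axes as they then stand; what a row does not reach is not made up. The controller multiplies each number of a shift by 250 mm and each number of a turn by 360 degrees. A row lasts 1/12 s, in which the tool goes at most 41.7 mm and 7.16 degrees, less where a joint would pass 70% of its speed; a pose out of reach is approached as far as the arm can. A call with a number of a shift or a turn outside -1 to 1 is refused whole. A call with a gripper value outside its range is refused whole. The fingers move at their own pace and stop on an object; "newtons" is the grip in N (left out, the last holds). Time passes only in rows, so rows that do not move let the fingers close. It gives the time, the measured TCP pose, the force, the opening and the grip force at its end, in the units of the state.
- sense(): the state, without advancing time (a new reading comes with each control period).
- eyes.camera(name): name is "scene" or "top" or "wrist"; returns a dict with "image" (400x640x3 uint8, blue, green, red), "vertical_fov" (degrees; the focal length in pixels is half the picture's height over the tangent of half this angle, whatever the lens; pixels are square), "cx", "cy" (the principal point, pixels), "R" (3x3) and "t" (3): a world point X has camera coordinates R X + t. Camera axes: x right, y down, z forward; pixel columns grow to the right and rows downward; lengths in m; the calibration is good to about 2 mm. A picture is of the moment at which its call begins. There is no depth.
- ticket.job_done(): hands the job in; it is judged then, once.
The state is a dict: "clock": time; "q": joint angles; "joint_vel": joint speeds; "effort": joint torques, N m; "position": TCP position; "tool_rot": TCP orientation; "force": force on the tool from outside, world axes, zero at the start; "moment": the same for the moment, N m; "width": finger opening in m; "gripper_force": force on a finger pad.
Only numpy, scipy, OpenCV 4.12 (cv2) and the standard library are available. Lean on these libraries where they do the work, as an engineer would, in place of code of your own. Each camera call takes 0.05 s, during which the arm holds its last target. There are 200 camera calls.

TASK

A customer wants the strawberry dessert. Swing the lid of the clear counter case right back, past upright, so that it stays open by itself; then lift out the jar with the red cap and set it down gently, upright, in the middle of the black serving slate, leaving the lid open.

Things in the scene. Friction and masses are not known exactly. Their poses are not given: they have to be found in the camera images.
- case: Clear open-topped case on a brass base, fixed, 170 (x) by 280 (y) by 90 mm high, walls and floor 5 mm. Origin: centre of its underside. +x points to the hinge wall. In it, in a row along y, 85 mm apart, in any order, stand three like jars with red, yellow, green caps. Lid handle, lid shut: round bar 100 mm long along y, centre x -75, y 0, z 131.5 mm in this frame, 35 mm above the lid's top.
- lid (a joint): Angle (rad) of the clear brass-framed lid, 6 mm thick, 0.25 kg: 0 shut, 1.57 upright, 1.9 fully back on its stop. Hinge axis: along the case's y at x +85, z 90.5 mm in its frame; the handle (round brass bar 11 mm thick) goes up and over about it. Swings freely: let go below about 1.5 it falls shut, above about 1.6 it falls back to the stop and stays.
- jar_red: The strawberry jar: glass jar with a red screw cap, 55 mm across, 78 mm tall, about 0.18 kg. Origin: centre of its underside; z is up its axis. It stands on the case's floor.
- slate: Square black serving slate, 160 by 160 mm, 12 mm thick, lying on the counter (fixed). Origin: centre of its underside; its top is at z = 12 mm.
Mind the look-alikes: they are no part of the job. There is more than one size of the slate; the one meant has the size given above.

How it is judged:
By the outcome, as a careful person would: the job done as asked, in the order asked, and still so for the second after the job is handed in, with the robot touching nothing.
It also fails if it takes over 56 s, if anything falls off the work surface, if the arm or the gripper's body presses on something with over 40 N, if the wrist force passes 120 N, or if a joint passes its speed limit or range.

## Working session

There is one attempt and no reset: what is moved stays moved. The work goes in short steps, Python scripts to look and compute and a tool call to move; the robot and the scene stay as the last step left them, time stands still between calls to the robot, and variables do not carry over. Pictures are saved under pics/ and viewed, at most 10 in all, crops included, and the job is handed in when it is done.

Besides the shell and the picture viewer there is one more tool, called after "Call:" as a command line: name --argument value ..., lists and objects as JSON in quotes. carry_out: Moves the arm, as the interface text tells. Its arguments: {"type":"object","properties":{"series":{"type":"string"},"newtons":{"type":"number"}},"required":["series"]}

```bash
mkdir -p pics; ls; python3 - <<'E'
from cell import sense, eyes
import cv2, numpy as np, pickle
s=sense();print(s)
d={}
for n in ("scene","top"):
    c=eyes.camera(n); cv2.imwrite(f"pics/{n}0.png",c["image"]); d[n]=c
    print(n,c["vertical_fov"],c["cx"],c["cy"],(-c["R"].T@c["t"]).round(3).tolist(),c["R"].round(3).tolist(), [k for k in c])
pickle.dump(d,open("cams.pkl","wb"))
E
```

```text
pics
{'clock': 0.0, 'q': array([ 6.27615778e+01,  2.75489120e+01,  9.14941796e+01, -6.33240709e-04,
        6.10261409e+01, -2.66989868e+00]), 'joint_vel': array([ 0.0472582 , -0.07259215, -0.03095358,  0.12721346,  0.10625776,
        0.06900727]), 'effort': array([ 6.10094983e-03, -9.50656700e+01, -4.30183768e+01,  1.41740124e-04,
        1.21296739e-02, -1.42847807e-04]), 'position': array([0.27005972, 0.59080765, 0.24768027]), 'tool_rot': array([-1.79930817e+02, -2.67195048e-03,  1.55431782e+02]), 'force': array([1.18494425, 0.41480715, 0.33813873]), 'moment': array([-0.02920094, -0.00262564, -0.03603148]), 'gripper_force': 0.0, 'width': 0.08531639609264274}
scene 55.12524358142841 320.52185254047953 202.1234952746252 [0.925, -0.305, 0.619] [[0.435, 0.9, -0.0], [0.607, -0.294, -0.738], [-0.665, 0.321, -0.674]] ['image', 'vertical_fov', 'cx', 'cy', 'R', 't']
top 43.56823622201012 316.8425339879054 194.1523944773197 [0.317, -0.084, 1.102] [[-0.022, -1.0, -0.007], [-0.997, 0.023, -0.07], [0.07, 0.006, -0.998]] ['image', 'vertical_fov', 'cx', 'cy', 'R', 't']
```

View pics/scene0.png

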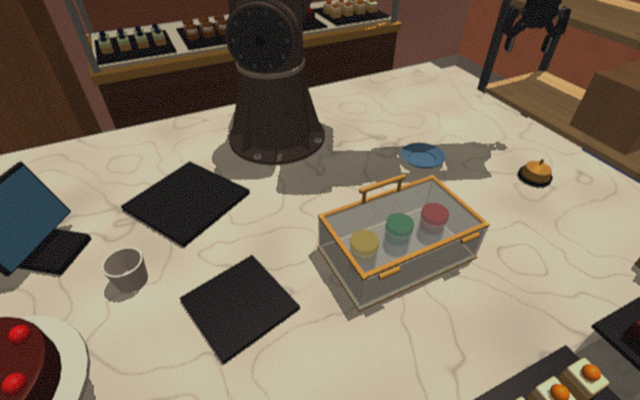

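View pics/top0.png

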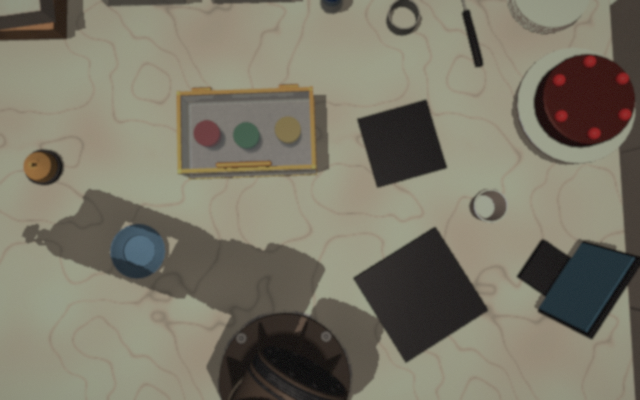

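The scene view shows the shut case with its handle on the robot side and caps yellow (365,243), green (399,225) and red (435,215). The top view shows the handle at about (244,165), caps red (207,133), green (247,135) and yellow (288,130), a small slate at (402,143) and a large one at (420,293).

```bash
cat > h.py <<'E'
import numpy as np, cv2
def K(c):
    f=200/np.tan(np.radians(c["vertical_fov"]/2)); return np.array([[f,0,c["cx"]],[0,f,c["cy"]],[0,0,1]])
def onplane(c,uv,z):
    o=-c["R"].T@c["t"]; d=c["R"].T@np.linalg.solve(K(c),[uv[0],uv[1],1.]); return o+d*(z-o[2])/d[2]
def proj(c,X):
    p=K(c)@(c["R"]@np.asarray(X)+c["t"]); return p[:2]/p[2]
def tri(cs,uvs):
    A=[];b=[]
    for c,uv in zip(cs,uvs):
        o=-c["R"].T@c["t"]; d=c["R"].T@np.linalg.solve(K(c),[uv[0],uv[1],1.]); d/=np.linalg.norm(d)
        P=np.eye(3)-np.outer(d,d); A.append(P); b.append(P@o)
    return np.linalg.lstsq(np.vstack(A),np.hstack(b),rcond=None)[0]
def blobs(m,mina=60):
    cn,_=cv2.findContours(m.astype(np.uint8)*255,cv2.RETR_EXTERNAL,cv2.CHAIN_APPROX_NONE)
    return sorted([c for c in cn if cv2.contourArea(c)>=mina],key=cv2.contourArea)[::-1]
E
python3 - <<'E'
import pickle,cv2,numpy as np
from h import *
d=pickle.load(open("cams.pkl","rb"))
ctr={}
for n,roi in (("top",(80,180,170,325)),("scene",(165,310,310,495))):
    c=d[n]; im=c["image"]; hsv=cv2.cvtColor(im,cv2.COLOR_BGR2HSV).astype(int); H,S,V=hsv[...,0],hsv[...,1],hsv[...,2]
    r=np.zeros(H.shape,bool); r[roi[0]:roi[1],roi[2]:roi[3]]=1
    for nm,m in (("brass",(H>8)&(H<25)&(S>140)&(V>100)),("red",((H>172)|(H<6))&(S>80)),("green",(H>60)&(H<95)&(S>50)),("yel",(H>18)&(H<30)&(S>80)&(V>90))):
        for b in blobs(m&r,60)[:3]:
            M=cv2.moments(b); x=(M["m10"]/M["m00"],M["m01"]/M["m00"]); rr=cv2.minAreaRect(b)
            print(n,nm,cv2.contourArea(b),np.round(x,1),np.round(rr[0],1),np.round(rr[1],1),round(rr[2],1))
            if nm=="brass": print(cv2.approxPolyDP(cv2.convexHull(b),5,True)[:,0].tolist())
c=d["top"]; g=c["image"].max(2)
for b in blobs((g<60)[:, :520],1500):
    q=cv2.boxPoints(cv2.minAreaRect(b)); w=np.array([onplane(c,p,0.012) for p in q])
    print("slate?",cv2.contourArea(b),w.mean(0).round(4),np.linalg.norm(w-np.roll(w,1,0),axis=1).round(3))
E
```

```text
top red 448.0 [206.4 132.9] [206.5 133. ] [24.7 23.3] 45.0
top green 439.0 [246. 135.] [246. 135.] [24.  22.6] 45.0
top yel 1069.5 [239.5 152.4] [246.1 130.4] [ 82.9 139.3] 88.9
top yel 453.5 [287.4 129.2] [287. 129.] [24. 24.] 90.0
top yel 116.0 [248.9  90.2] [244.6  90.9] [ 4.4 61. ] 87.8
scene brass 1068.5 [404.3 234.3] [404.6 223.4] [ 75.5 156.4] 70.0
[[488, 224], [476, 237], [363, 278], [319, 215], [432, 175]]
scene brass 141.5 [383.1 182.5] [382.4 182.6] [ 4.1 47.8] 70.9
[[405, 175], [360, 191]]
scene brass 92.5 [389. 272.] [389.  271.9] [ 5.5 21.5] 66.0
[[399, 268], [379, 276]]
scene red 454.5 [434.7 213.9] [435. 214.] [22. 26.] 90.0
scene green 469.0 [399.3 224.7] [400.  224.5] [26. 23.] 0.0
scene yel 581.0 [364.  242.5] [364. 243.] [26. 28.] 90.0
slate? 9194.5 [ 0.1744 -0.295   0.012 ] [0.207 0.21  0.208 0.207]
slate? 8638.0 [ 0.0492 -0.0012  0.012 ] [0.18  0.282 0.18  0.278]
slate? 4779.0 [ 0.5023 -0.2668  0.012 ] [0.154 0.157 0.154 0.156]
```

```bash
python3 - <<'E'
import pickle,cv2,numpy as np
from h import *
d=pickle.load(open("cams.pkl","rb")); c=d["top"]; s=d["scene"]
for n,p in (("red",(206.4,132.9)),("green",(246,135)),("yel",(287.4,129.2))): print(n,onplane(c,p,0.083).round(4))
for p in ((488,224),(363,278),(319,215),(432,175)): print("lid corner scene",onplane(s,p,0.0965).round(4))
for p in ((405,175),(360,191)): print("handle end scene",onplane(s,p,0.1315).round(4))
for n,k,b in (("top",5,(75,185,165,335)),("scene",4,(160,315,300,500))):
    im=d[n]["image"][b[0]:b[1],b[2]:b[3]]; cv2.imwrite(f"pics/{n}_z.png",cv2.resize(im,None,fx=k*.9,fy=k*.9,interpolation=cv2.INTER_CUBIC))
E
```

```text
red [0.5202 0.1464 0.083 ]
green [0.5139 0.0647 0.083 ]
yel [ 0.524  -0.0208  0.083 ]
lid corner scene [0.605  0.2036 0.0965]
lid corner scene [ 0.6097 -0.0741  0.0965]
lid corner scene [ 0.443  -0.0751  0.0965]
lid corner scene [0.4378 0.2019 0.0965]
handle end scene [0.4465 0.1183 0.1315]
handle end scene [0.4498 0.0103 0.1315]
```

View pics/top_z.png

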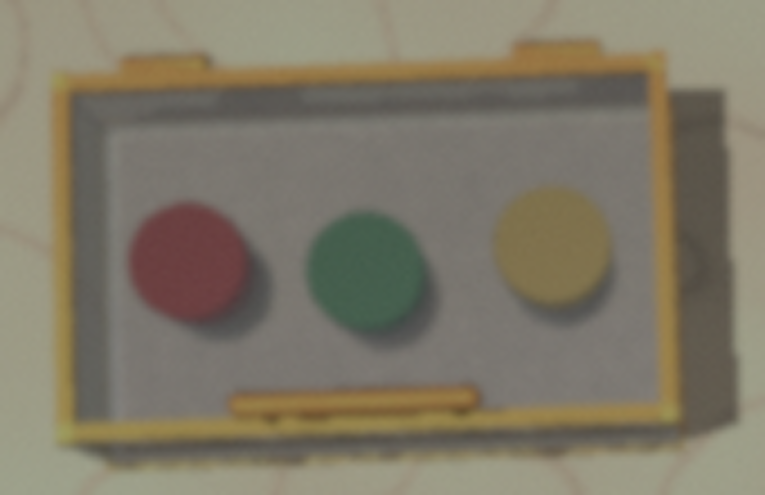

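View pics/scene_z.png

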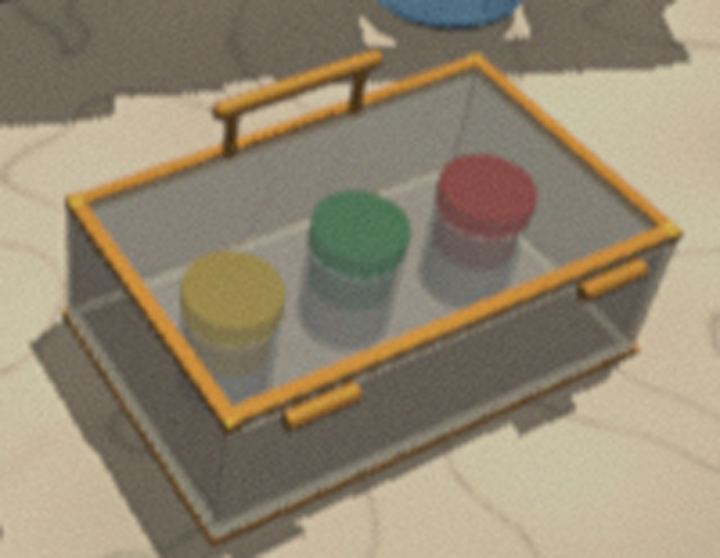

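The crops confirm the geometry: lid corners in the top crop at (58,75), (662,55), (680,415) and (62,437), and the handle from (232,405) to (478,397). In the scene crop the handle runs from (218,110) to (380,60).

```bash
cat > plan.py <<'E'
import numpy as np
from scipy.spatial.transform import Rotation as Ro
def R(rpy): return Ro.from_euler("xyz",rpy,degrees=True)
def rows(poses,grip):
    """consecutive (pos, Rotation) -> rows in tool units"""
    out=[]
    for (p,a),(q,b) in zip(poses,poses[1:]):
        t=a.inv().apply(np.array(q)-p)/.25; r=np.degrees((a.inv()*b).as_rotvec())/360
        out.append(" ".join([f"{grip:g}"]+[f"{v:.4f}".rstrip('0').rstrip('.').replace("-0","-0") for v in [*t,*r]]))
    for i in range(0,len(out),12): print("; ".join(out[i:i+12])+"\n")
def line(p,a,q,b,n):
    rv=(a.inv()*b).as_rotvec()
    return [(np.array(p)+(np.array(q)-p)*k/n, a*Ro.from_rotvec(rv*k/n)) for k in range(n+1)]
E
python3 - <<'E'
import pickle,numpy as np
from h import *; from plan import *
d=pickle.load(open("cams.pkl","rb")); c=d["top"]; s=d["scene"]
print("handle tri",tri([c,s],[(243.9,164.1),(383.1,183.6)]).round(4))
for a,b in (((58,75),(476,237)),((662,55),(0,0)),((680,415),0),((62,437),0)):
    print("lid corner top",onplane(c,(165+a[0]/4.5,75+a[1]/4.5),.0965).round(4))
for e in ((232,405),(478,397)): print("handle top",onplane(c,(165+e[0]/4.5,75+e[1]/4.5),.1315).round(4))
rows(line([.27,.591,.248],R([180,0,155.43]),[.448,.064,.22],R([180,0,91]),16),0)
E
```

```text
handle tri [0.4479 0.0637 0.1293]
lid corner top [0.6042 0.2012 0.0965]
lid corner top [ 0.6068 -0.0737  0.0965]
lid corner top [ 0.4421 -0.0783  0.0965]
lid corner top [0.4385 0.1998 0.0965]
handle top [0.4466 0.116  0.1315]
handle top [0.4476 0.009  0.1315]
0 -0.0953 -0.1013 0.007 0 -0 0.0112; 0 -0.1021 -0.0944 0.007 0 -0 0.0112; 0 -0.1085 -0.087 0.007 0 -0 0.0112; 0 -0.1143 -0.0791 0.007 -0 -0 0.0112; 0 -0.1196 -0.0709 0.007 -0 -0 0.0112; 0 -0.1243 -0.0623 0.007 0 -0 0.0112; 0 -0.1284 -0.0535 0.007 -0 -0 0.0112; 0 -0.1318 -0.0443 0.007 0 -0 0.0112; 0 -0.1346 -0.0349 0.007 -0 -0 0.0112; 0 -0.1367 -0.0254 0.007 -0 -0 0.0112; 0 -0.1382 -0.0157 0.007 0 -0 0.0112; 0 -0.1389 -0.006 0.007 0 -0 0.0112

0 -0.139 0.0038 0.007 0 -0 0.0112; 0 -0.1384 0.0135 0.007 -0 -0 0.0112; 0 -0.1371 0.0232 0.007 0 -0 0.0112; 0 -0.1351 0.0328 0.007 0 -0 0.0112
```

Call:
carry_out --series "0 -0.095 -0.101 0.007 0 0 0.0112; 0 -0.102 -0.094 0.007 0 0 0.0112; 0 -0.108 -0.087 0.007 0 0 0.0112; 0 -0.114 -0.079 0.007 0 0 0.0112; 0 -0.12 -0.071 0.007 0 0 0.0112; 0 -0.124 -0.062 0.007 0 0 0.0112; 0 -0.128 -0.053 0.007 0 0 0.0112; 0 -0.132 -0.044 0.007 0 0 0.0112; 0 -0.135 -0.035 0.007 0 0 0.0112; 0 -0.137 -0.025 0.007 0 0 0.0112; 0 -0.138 -0.016 0.007 0 0 0.0112; 0 -0.139 -0.006 0.007 0 0 0.0112"

```text
clock: 1.1
position: [0.4037, 0.1946, 0.2272]
tool_rot: [-180.0, 0.0, 106.9]
force: [1.1, 0.1, 0.0]
width: 0.0853
gripper_force: 0.0
```

Call:
carry_out --series "0 -0.139 0.004 0.007 0 0 0.0112; 0 -0.138 0.0135 0.007 0 0 0.0112; 0 -0.137 0.023 0.007 0 0 0.0112; 0 -0.135 0.033 0.007 0 0 0.0112; 0 0 0 0 0 0 0; 0 0 0 0 0 0 0; 0 0 0 0 0 0 0"

```text
clock: 1.68
position: [0.4477, 0.0647, 0.2201]
tool_rot: [-180.0, -0.0, 90.9]
force: [0.2, -0.3, -0.3]
width: 0.0856
gripper_force: 0.0
```

```bash
python3 - <<'E'
from cell import sense, eyes
import cv2
s=sense();print(s["clock"],s["position"],s["tool_rot"],s["force"],s["width"])
c=eyes.camera("wrist"); cv2.imwrite("pics/w1.png",c["image"])
from h import *
print(proj(c,[.4466,.116,.1315]),proj(c,[.4476,.009,.1315]))
import pickle; pickle.dump(c,open("w1.pkl","wb"))
E
```

```text
1.6833 [0.44768611 0.06466661 0.22012323] [-1.79960826e+02 -9.99988632e-03  9.09005769e+01] [ 0.15888708 -0.25579445 -0.32331281] 0.08563804105795517
[317.26477788 133.50061314] [316.40337435 276.82154613]
```

View pics/w1.png

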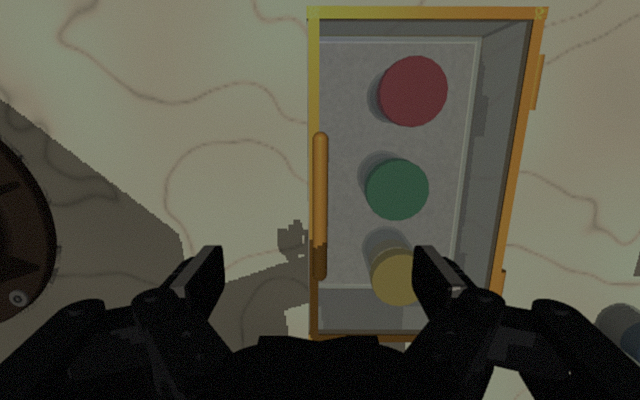

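The wrist view shows the handle bar from (320,133) to (320,279), centred between the fingers. Red cap is at (413,91). I go down and grip at 20 N.

Call:
carry_out --series "0 0.003 0.005 0.0835 0 0 0; 0 0 0 0.0835 0 0 0; 0 0 0 0.0835 0 0 0; 0 0 0 0.0835 0 0 0; 0 0 0 0 0 0 0; 0.6 0 0 0 0 0 0; 0.6 0 0 0 0 0 0; 1 0 0 0 0 0 0; 1 0 0 0 0 0 0; 1 0 0 0 0 0 0; 1 0 0 0 0 0 0; 1 0 0 0 0 0 0" --newtons 25

```text
clock: 2.73
position: [0.449, 0.0654, 0.1373]
tool_rot: [-180.0, -0.0, 90.9]
force: [-5.3, 0.2, 10.9]
width: 0.01
gripper_force: 25.1
```

```bash
python3 - <<'E'
from cell import sense
s=sense();print(s["clock"],s["position"],s["tool_rot"],s["force"],s["width"],s["gripper_force"])
E
```

```text
2.7333 [0.44904683 0.0653955  0.13728605] [-1.79996932e+02 -4.18740468e-03  9.09084372e+01] [-5.34535201  0.2414661  10.87405569] 0.009995031231324584 25.061030387878418
```

```bash
cat >> plan.py <<'E'
def rrows(poses,grip):
    """like rows, but rounds and carries the rounding error on"""
    p,a=np.array(poses[0][0]),poses[0][1]; out=[]
    for q,b in poses[1:]:
        t=np.round(a.inv().apply(np.array(q)-p)/.25,3)+0; r=np.round(np.degrees((a.inv()*b).as_rotvec())/360,4)+0
        out.append(" ".join(f"{v:g}" for v in [grip,*t,*r])); p=p+a.apply(t*.25); a=a*Ro.from_rotvec(r*2*np.pi)
    for i in range(0,len(out),12): print("; ".join(out[i:i+12])+"\n")
    print("end",p.round(4),a.as_euler("xyz",degrees=True).round(2))
E
python3 - <<'E'
from plan import *
C=R([0,0,.9]); a0=R([180,0,90.9]); bar=np.array([.449,.0654,.1315]); arm=C.apply([-.16,0,.041]); hinge=bar-arm
P=[]
for th in np.linspace(0,105,25):
    E=lambda x: C*Ro.from_euler("y",x,degrees=True)*C.inv()
    a=E(.175*th)*a0; b=hinge+E(th).apply(arm); P.append((b-a.apply([0,0,.0055]),a))
rrows(P,1); print(P[12][0],P[-1][0])
E
```

```text
1 0 0.015 -0.048 0.0021 0 0; 1 0 0.017 -0.048 0.0022 0 0; 1 0 0.021 -0.046 0.0021 0 0; 1 0 0.023 -0.045 0.0021 0 0; 1 0 0.027 -0.043 0.0021 0 0; 1 0 0.029 -0.041 0.0022 0 0; 1 0 0.031 -0.04 0.0021 0 0; 1 0 0.034 -0.038 0.0021 0 0; 1 0 0.036 -0.035 0.0021 0 0; 1 0 0.039 -0.033 0.0022 0 0; 1 0 0.04 -0.031 0.0021 0 0; 1 0 0.042 -0.028 0.0021 0 0

1 0 0.044 -0.025 0.0021 0 0; 1 0 0.046 -0.022 0.0022 0 0; 1 0 0.046 -0.02 0.0021 0 0; 1 0 0.048 -0.017 0.0021 0 0; 1 0 0.049 -0.013 0.0022 0 0; 1 0 0.05 -0.011 0.0021 0 0; 1 0 0.05 -0.007 0.0021 0 0; 1 0 0.051 -0.005 0.0021 0 0; 1 0 0.05 -0.001 0.0022 0 0; 1 0 0.051 0.002 0.0021 0 0; 1 0 0.05 0.006 0.0021 0 0; 1 0 0.05 0.008 0.0021 0 0

end [0.6916 0.0692 0.2397] [-161.64    0.     90.9 ]
[0.54499198 0.06690796 0.24782519] [0.69171785 0.06921292 0.23965613]
```

Call:
carry_out --series "1 0 0.015 -0.048 0.0021 0 0; 1 0 0.017 -0.048 0.0022 0 0; 1 0 0.021 -0.046 0.0021 0 0; 1 0 0.023 -0.045 0.0021 0 0; 1 0 0.027 -0.043 0.0021 0 0; 1 0 0.029 -0.041 0.0022 0 0" --newtons 30

```text
clock: 3.23
position: [0.4827, 0.0658, 0.2038]
tool_rot: [-175.2, 0.0, 90.9]
force: [-7.6, 0.2, 1.8]
width: 0.0097
gripper_force: 29.5
```

Call:
carry_out --series "1 0 0.031 -0.04 0.0021 0 0; 1 0 0.034 -0.038 0.0021 0 0; 1 0 0.036 -0.035 0.0021 0 0; 1 0 0.039 -0.033 0.0022 0 0; 1 0 0.04 -0.031 0.0021 0 0; 1 0 0.042 -0.028 0.0021 0 0; 1 0 0.044 -0.025 0.0021 0 0; 1 0 0.046 -0.022 0.0022 0 0; 1 0 0.046 -0.02 0.0021 0 0"

```text
clock: 3.98
position: [0.5817, 0.0672, 0.2598]
tool_rot: [-168.5, 0.0, 90.9]
force: [-0.1, -3.1, -1.3]
width: 0.0095
gripper_force: 30.0
```

```bash
python3 - <<'E'
from cell import eyes
import cv2
cv2.imwrite("pics/s2.png",eyes.camera("scene")["image"])
E
```

```text
(no output)
```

View pics/s2.png

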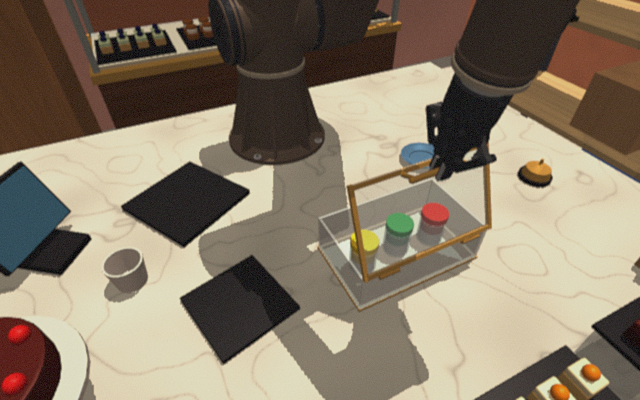

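The lid is following the gripper: it stands at about 65°, its top edge running from (352,185) to (487,160), and the fingers are still on the handle. I continue to 105°.

Call:
carry_out --series "1 0 0.048 -0.017 0.0021 0 0; 1 0 0.049 -0.013 0.0022 0 0; 1 0 0.05 -0.011 0.0021 0 0; 1 0 0.05 -0.007 0.0021 0 0; 1 0 0.051 -0.005 0.0021 0 0; 1 0 0.05 -0.001 0.0022 0 0; 1 0 0.051 0.002 0.0021 0 0; 1 0 0.05 0.006 0.0021 0 0; 1 0 0.05 0.008 0.0021 0 0; 1 0 0 0 0 0 0"

```text
clock: 4.87
position: [0.6937, 0.0688, 0.2383]
tool_rot: [-161.6, 0.0, 90.9]
force: [3.0, -2.0, 2.7]
width: 0.0096
gripper_force: 31.5
```

Call:
carry_out --series "0.72 0 0 0 0 0 0; 0.72 0 0 0 0 0 0; 0.72 0 0 0 0 0 0; 0.72 0 0 0 0 0 0; 0.72 0 0 -0.02 0 0 0; 0.72 0 0 -0.04 0 0 0; 0.72 0 0 -0.06 0 0 0; 0.72 0 0 -0.08 0 0 0; 0.72 0 0 -0.1 0 0 0; 0.72 0 0 -0.1 0 0 0; 0.72 0 0 0 0 0 0"

```text
clock: 5.78
position: [0.7257, 0.0699, 0.3405]
tool_rot: [-162.1, -0.0, 90.9]
force: [0.5, 0.7, 0.5]
width: 0.0237
gripper_force: 0.0
```

```bash
python3 - <<'E'
from cell import eyes,sense
import cv2
s=sense();print(s["position"],s["force"],s["width"])
cv2.imwrite("pics/s3.png",eyes.camera("scene")["image"])
E
```

```text
[0.72569454 0.0698851  0.34047065] [0.53009143 0.69770854 0.50237856] 0.023692916364584246
```

View pics/s3.png

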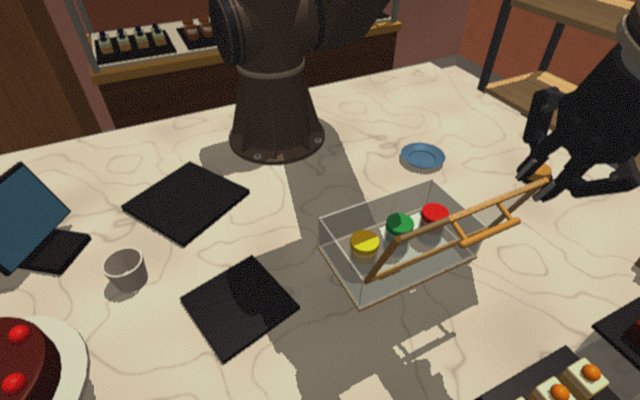

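The scene view shows the lid fully back, with its frame from (370,278) to (548,172), and the gripper clear of it. The caps are exposed, red at (435,213). Next I refine the red jar's position and go above it.

```bash
python3 - <<'E'
import pickle
from h import *; from plan import *
c=pickle.load(open("w1.pkl","rb"));im=c["image"]
hsv=cv2.cvtColor(im,cv2.COLOR_BGR2HSV).astype(int);H,S,V=np.moveaxis(hsv,2,0)
b=blobs(((H>170)|(H<6))&(S>90)&(V>60),500)
for x in b[:2]:
    (u,v),r=cv2.minEnclosingCircle(x); p=onplane(c,(u,v),.083);print((u,v),r,p.round(4),"dia",2*np.linalg.norm(onplane(c,(u+r,v),.083)-p))
print("cam",-c["R"].T@c["t"])
rrows(line([.7257,.0699,.3405],R([-162.1,0,90.9]),[.521,.147,.34],R([180,0,90.9]),8),0.3)
E
```

```text
(411.9068603515625, 90.52533721923828) 36.54500961303711 [0.5211 0.1474 0.083 ] dia 0.05798196999620959
cam [0.44670974 0.13067342 0.34541195]
0.3 0.04 -0.097 0.032 -0.0062 0 0; 0.3 0.04 -0.098 0.027 -0.0062 0 0; 0.3 0.04 -0.098 0.024 -0.0062 0 0; 0.3 0.041 -0.1 0.02 -0.0063 0 0; 0.3 0.04 -0.101 0.016 -0.0062 0 0; 0.3 0.04 -0.101 0.012 -0.0062 0 0; 0.3 0.04 -0.101 0.008 -0.0062 0 0; 0.3 0.04 -0.102 0.005 -0.0062 0 0

end [0.5209 0.1469 0.3399] [-179.99    0.     90.9 ]
```

Call:
carry_out --series "0.5 0.04 -0.097 0.032 -0.0062 0 0; 0.3 0.04 -0.098 0.027 -0.0062 0 0; 0.3 0.04 -0.098 0.024 -0.0062 0 0; 0 0.041 -0.1 0.02 -0.0063 0 0; 0 0.04 -0.101 0.016 -0.0062 0 0; 0 0.04 -0.101 0.012 -0.0062 0 0; 0 0.04 -0.101 0.008 -0.0062 0 0; 0 0.04 -0.102 0.005 -0.0062 0 0; 0 0 0 0.1 0 0 0; 0 0 0 0.15 0 0 0; 0 0 0 0.15 0 0 0; 0 0 0 0.12 0 0 0"

```text
clock: 6.83
position: [0.5162, 0.1467, 0.2038]
tool_rot: [-179.5, 0.0, 90.9]
force: [0.9, 0.8, -0.0]
width: 0.0855
gripper_force: 0.0
```

Call:
carry_out --series "0 0 0 0.06 0 0 0; 0 0 0 0.04 0 0 0; 0 0 0 0 0 0 0; 0 0 0 0 0 0 0"

```text
clock: 7.17
position: [0.5174, 0.1468, 0.1808]
tool_rot: [-179.5, 0.0, 90.9]
force: [-0.5, -0.5, -0.2]
width: 0.0857
gripper_force: 0.0
```

```bash
python3 - <<'E'
from cell import eyes,sense
from h import *
s=sense();print(s["position"],s["tool_rot"],s["force"],s["width"])
c=eyes.camera("wrist");im=c["image"];cv2.imwrite("pics/w4.png",im)
hsv=cv2.cvtColor(im,cv2.COLOR_BGR2HSV).astype(int);H,S,V=np.moveaxis(hsv,2,0)
for x in blobs(((H>170)|(H<6))&(S>90)&(V>60),500)[:2]:
    (u,v),r=cv2.minEnclosingCircle(x); p=onplane(c,(u,v),.083);print((u,v),r,p.round(4),2*np.linalg.norm(onplane(c,(u+r,v),.083)-p))
E
```

```text
[0.5174366  0.14679074 0.18082357] [-1.79525701e+02  9.33858772e-04  9.09206461e+01] [-0.53142191 -0.48580968 -0.2194605 ] 0.08567348766909287
(325.9825439453125, 201.70196533203125) 36.20730209350586 [0.5228 0.148  0.083 ] 0.05353897382653124
```

View pics/w4.png

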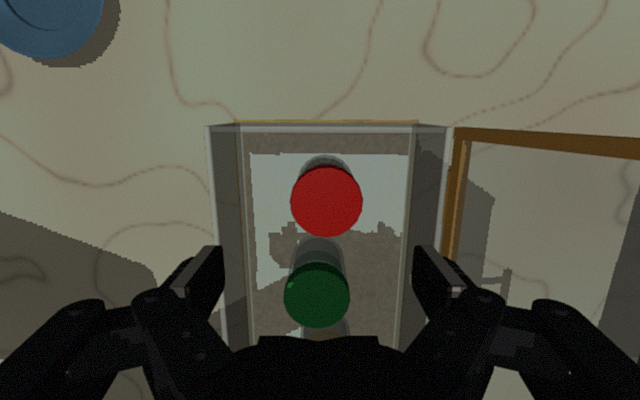

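The wrist view shows the red cap at (326,202), between the fingers (midpoint at u≈318), and both walls outside them. I shift +4 mm in x, descend and grip.

Call:
carry_out --series "0 0.003 0.016 0 -0.0013 0 0; 0 0 0 0.1 0 0 0; 0 0 0 0.1 0 0 0; 0 0 0 0.1 0 0 0; 0 0 0 0.1 0 0 0; 0 0 0 0.06 0 0 0; 0 0 0 0.04 0 0 0; 0 0 0 0 0 0 0; 0 0 0 0 0 0 0"

```text
clock: 7.97
position: [0.5219, 0.1477, 0.0561]
tool_rot: [180.0, -0.0, 90.9]
force: [-0.2, -0.5, 0.3]
width: 0.0854
gripper_force: 0.0
```

Call:
carry_out --series "0.2 0 0 0 0 0 0; 0.3 0 0 0 0 0 0; 0.35 0 0 0 0 0 0; 0.5 0 0 0 0 0 0; 1 0 0 0 0 0 0; 1 0 0 0 0 0 0; 1 0 0 0 0 0 0; 1 0 0 0 0 0 0" --newtons 30

```text
clock: 8.63
position: [0.5222, 0.1478, 0.0565]
tool_rot: [179.9, -0.0, 90.9]
force: [0.3, -0.3, 10.1]
width: 0.054
gripper_force: 29.6
```

Call:
carry_out --series "1 0 0 -0.02 0 0 0; 1 0 0 -0.04 0 0 0; 1 0 0 -0.06 0 0 0; 1 0 0 -0.08 0 0 0; 1 0 0 -0.1 0 0 0; 1 0 0 -0.1 0 0 0; 1 0 0 -0.08 0 0 0; 1 0 0 -0.05 0 0 0; 1 0 0 -0.02 0 0 0; 1 0 0 0 0 0 0" --newtons 40

```text
clock: 9.47
position: [0.5218, 0.1477, 0.1946]
tool_rot: [179.9, -0.0, 90.9]
force: [-0.4, -0.9, -2.1]
width: 0.054
gripper_force: 42.5
```

```bash
python3 - <<'E'
import pickle
from h import *; from plan import *
from cell import sense
d=pickle.load(open("cams.pkl","rb"));c=d["scene"];m=c["image"].max(2)<60;m[:250]=0;m[365:]=0;m[:,:170]=0;m[:,310:]=0
b=blobs(m,1500)[0]; q=cv2.approxPolyDP(b,6,True)[:,0]; w=np.array([onplane(c,p,.012) for p in q]);print(w.round(3).tolist(),w.mean(0))
s=sense();print(s["position"],s["tool_rot"],s["width"],s["force"])
rrows(line(s["position"],R(s["tool_rot"]),[.5025,-.2668,.187],R([180,0,90.9]),18),1)
E
```

```text
[[0.413, -0.212, 0.012], [0.451, -0.361, 0.012], [0.605, -0.324, 0.012], [0.565, -0.176, 0.012]] [ 0.50834225 -0.26839589  0.012     ]
[0.52181269 0.14771092 0.1945751 ] [ 1.79862075e+02 -2.83026849e-02  9.09213422e+01] 0.05403954789475308 [-0.42580346 -0.87437056 -2.06419866]
1 -0.092 -0.006 0.002 0 0 0; 1 -0.092 -0.006 0.001 0 0 0; 1 -0.092 -0.005 0.002 0.0001 0 0; 1 -0.092 -0.006 0.001 0 0 0; 1 -0.092 -0.006 0.002 0 0 0; 1 -0.092 -0.006 0.002 0 0 0; 1 -0.092 -0.005 0.001 0 0 0; 1 -0.092 -0.006 0.002 0.0001 0 0; 1 -0.092 -0.006 0.002 0 0 0; 1 -0.092 -0.006 0.001 0 0 0; 1 -0.092 -0.006 0.002 0 0 0; 1 -0.092 -0.005 0.002 0.0001 -0.0001 0

1 -0.092 -0.006 0.001 0 0 0; 1 -0.092 -0.006 0.002 0 0 0; 1 -0.092 -0.006 0.002 0 0 0; 1 -0.093 -0.005 0.001 0 0 0.0001; 1 -0.092 -0.006 0.002 0.0001 0 0; 1 -0.092 -0.006 0.002 0 0 0

end [ 0.5025 -0.2669  0.1869] [-1.7999e+02  1.0000e-02  9.0890e+01]
```

Call:
carry_out --series "1 -0.046 -0.003 0.001 0 0 0; 1 -0.092 -0.0056 0.002 0 0 0; 1 -0.092 -0.0056 0.002 0 0 0; 1 -0.092 -0.0056 0.001 0 0 0; 1 -0.092 -0.0056 0.002 0 0 0; 1 -0.092 -0.0056 0.002 0 0 0; 1 -0.092 -0.0056 0.001 0 0 0; 1 -0.092 -0.0056 0.002 0.0003 0 0; 1 -0.092 -0.0056 0.002 0 0 0; 1 -0.092 -0.0056 0.001 0 0 0; 1 -0.092 -0.0056 0.002 0 0 0; 1 -0.092 -0.0056 0.002 0 0 0"

```text
clock: 10.47
position: [0.5081, -0.1186, 0.1867]
tool_rot: [-179.8, -0.0, 90.9]
force: [0.9, -0.7, -1.0]
width: 0.0538
gripper_force: 42.5
```

Call:
carry_out --series "1 -0.092 -0.0056 0.001 0 0 0; 1 -0.092 -0.0056 0.002 0 0 0; 1 -0.092 -0.0056 0.002 0 0 0; 1 -0.092 -0.0056 0.001 0 0 0; 1 -0.092 -0.0056 0.002 0 0 0; 1 -0.092 -0.0056 0.002 0 0 0; 1 -0.046 0 0 0 0 0 0; 1 0 0 0 0 0 0; 1 0 0 0 0 0 0"

```text
validation failed for argument at $.se...
```

```bash
python3 - <<'E'
from cell import eyes,sense
from h import *
s=sense();print(s["position"],s["tool_rot"],s["force"],s["width"])
c=eyes.camera("wrist");cv2.imwrite("pics/w5.png",c["image"])
for X in ((.5025,-.2668,.012),(.413,-.212,.012),(.605,-.324,.012)): print(proj(c,X))
g=c["image"].max(2)
E
```

```text
[ 0.50814176 -0.11859844  0.18672867] [-1.79770849e+02 -3.16494664e-02  9.09134268e+01] [ 0.94935611 -0.67761468 -1.02818256] 0.053760909534711306
[311.00591768 312.25252476]
[226.79249069 265.89969171]
[399.53196342 356.76319379]
```

View pics/w5.png

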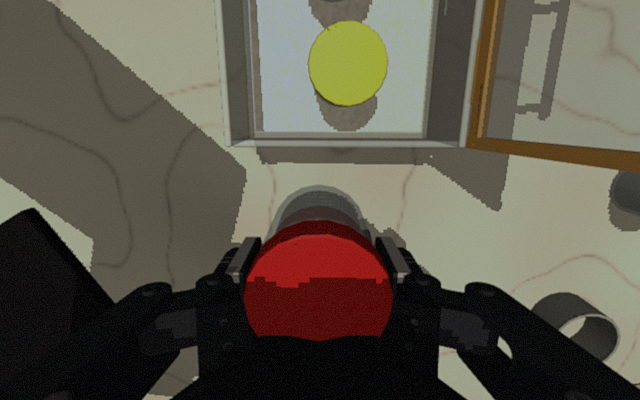

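The second call was refused because one row had eight numbers. The picture shows the red-capped jar firmly held upright at (318,280), the yellow jar still in the case at (348,63). I finish the traverse.

Call:
carry_out --series "1 -0.05 -0.004 0 -0.0006 0 0; 1 -0.085 -0.004 0 0 0 0; 1 -0.085 -0.004 0 0 0 0; 1 -0.085 -0.004 0 0 0 0; 1 -0.085 -0.004 0 0 0 0; 1 -0.085 -0.004 0 0 0 0; 1 -0.07 -0.003 0 0 0 0; 1 -0.048 -0.002 0 0 0 0; 1 0 0 0 0 0 0; 1 0 0 0 0 0 0; 1 0 0 0 0 0 0"

```text
clock: 11.43
position: [0.504, -0.2648, 0.1874]
tool_rot: [180.0, -0.0, 90.9]
force: [-0.7, 0.1, -1.2]
width: 0.0539
gripper_force: 42.5
```

```bash
python3 - <<'E'
from cell import eyes,sense
from h import *
s=sense();print(s["position"],s["tool_rot"],s["force"],s["width"])
E
```

```text
[ 0.50402087 -0.26475794  0.18740654] [ 1.79951092e+02 -4.69108169e-02  9.09176410e+01] [-0.69920516  0.10970688 -1.2479685 ] 0.053900933382420704
```

Call:
carry_out --series "1 -0.009 -0.004 0.04 0 0 0; 1 0 0 0.08 0 0 0; 1 0 0 0.08 0 0 0; 1 0 0 0.08 0 0 0; 1 0 0 0.08 0 0 0; 1 0 0 0.06 0 0 0; 1 0 0 0.04 0 0 0; 1 0 0 0.02 0 0 0; 1 0 0 0 0 0 0; 1 0 0 0 0 0 0"

```text
clock: 12.27
position: [0.504, -0.2676, 0.0682]
tool_rot: [179.9, 0.0, 90.9]
force: [0.7, -0.2, -1.5]
width: 0.0541
gripper_force: 42.4
```

Call:
carry_out --series "1 0 0 0.003 0 0 0; 1 0 0 0.003 0 0 0; 1 0 0 0.003 0 0 0; 1 0 0 0.003 0 0 0; 1 0 0 0 0 0 0; 1 0 0 0 0 0 0"

```text
clock: 12.77
position: [0.5038, -0.2678, 0.065]
tool_rot: [179.9, 0.0, 90.9]
force: [-0.7, -0.4, -1.1]
width: 0.0539
gripper_force: 42.4
```

Call:
carry_out --series "1 0 0 0.002 0 0 0; 1 0 0 0.002 0 0 0; 1 0 0 0.001 0 0 0; 1 0 0 0 0 0 0; 1 0 0 0 0 0 0"

```text
clock: 13.18
position: [0.5038, -0.2678, 0.0637]
tool_rot: [179.9, 0.0, 90.9]
force: [0.5, 0.2, -0.0]
width: 0.0537
gripper_force: 42.5
```

Call:
carry_out --series "1 0 0 0.001 0 0 0; 1 0 0 0.001 0 0 0; 1 0 0 0 0 0 0; 1 0 0 0 0 0 0"

```text
clock: 13.52
position: [0.5039, -0.2679, 0.0636]
tool_rot: [179.9, 0.0, 90.9]
force: [-1.8, 0.4, 9.0]
width: 0.0539
gripper_force: 42.7
```

In contact at about 9 N, so I open the fingers gradually and back off.

Call:
carry_out --series "0.33 0 0 0 0 0 0; 0.3 0 0 0 0 0 0; 0.2 0 0 0 0 0 0; 0.1 0 0 0 0 0 0; 0 0 0 0 0 0 0; 0 0 0 0 0 0 0; 0 0 0 0 0 0 0; 0 0 0 0 0 0 0"

```text
clock: 14.18
position: [0.5038, -0.2678, 0.0631]
tool_rot: [179.9, -0.0, 90.9]
force: [1.2, 0.3, -0.4]
width: 0.0855
gripper_force: 0.0
```

Call:
carry_out --series "0 0 0 -0.02 0 0 0; 0 0 0 -0.05 0 0 0; 0 0 0 -0.1 0 0 0; 0 0 0 -0.1 0 0 0; 0 0 0 -0.12 0 0 0; 0 0 0 -0.12 0 0 0; 0 0 0 -0.12 0 0 0; 0 -0.12 0 0 0 0 0; 0 -0.12 0 0 0 0 0; 0 -0.12 0 0 0 0 0; 0 -0.12 0 0 0 0 0; 0 0 0 0 0 0 0"

```text
clock: 15.18
position: [0.5055, -0.3926, 0.2212]
tool_rot: [179.8, 0.1, 90.8]
force: [-1.4, -0.6, 0.3]
width: 0.0858
gripper_force: 0.0
```

```bash
python3 - <<'E'
from cell import eyes,sense
from h import *
s=sense();print(s["position"],s["force"],s["width"])
for n in ("scene","top"):
    c=eyes.camera(n);im=c["image"];cv2.imwrite(f"pics/{n}6.png",im)
    hsv=cv2.cvtColor(im,cv2.COLOR_BGR2HSV).astype(int);H,S,V=np.moveaxis(hsv,2,0)
    for x in blobs(((H>170)|(H<6))&(S>120)&(V>60),200)[:3]:
        p=cv2.minEnclosingCircle(x);print(n,p,onplane(c,p[0],.090).round(4))
E
```

```text
[ 0.50545009 -0.39264256  0.22123163] [-1.44359891 -0.56948292  0.29027059] 0.085834042477064
scene ((232.11363220214844, 277.24127197265625), 17.52165985107422) [ 0.5083 -0.2689  0.09  ]
scene ((13.241935729980469, 387.0), 17.870433807373047) [ 0.5555 -0.5833  0.09  ]
scene ((18.797710418701172, 333.9809265136719), 12.362140655517578) [ 0.4705 -0.5833  0.09  ]
top ((408.3333435058594, 135.8333282470703), 14.610780715942383) [ 0.503  -0.2678  0.09  ]
```

View pics/scene6.png

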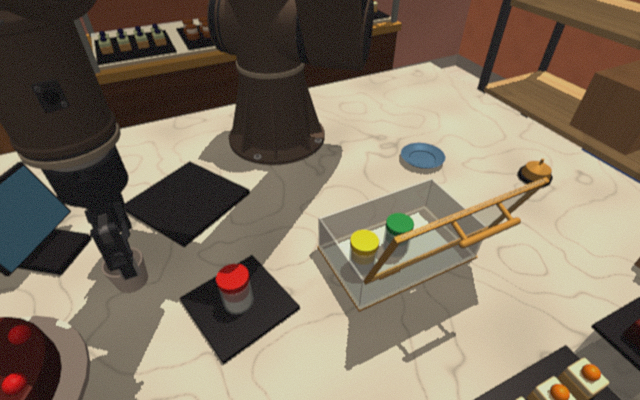

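The jar stands upright at (232,290) in the middle of the small slate. The lid is still back and the gripper is clear, so I hand it in.

```bash
python3 -c "
from cell import ticket; print(ticket.job_done())"
```

```text
the job is handed in; nothing more can be done
None
```

The job is handed in: the lid is right back and staying open, and the red-capped jar stands upright within about 2 mm of the middle of the 160 mm slate by the top camera, with the gripper clear.

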